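Clamp and scrub the sample beakers

ROBOT

A 6-joint arm with a two-finger parallel gripper is mounted at the origin on the work surface. World frame = base frame: x ahead of the robot, y to its left, z up, the work surface at z = 0. Lengths are in mm, angles in rad, forces in N, time in s.
With the tool pointing down it reaches from about 350 to 775 mm from the base axis. Payload 7.3 kg.
Tool frame: the origin (TCP) lies midway between the tips of the shut fingers; the grasp point (between the pads) lies 19 mm behind it; z points along the fingers, x is the direction in which the jaws open and shut, and the axes are right-handed (so a half turn about z gives the same grasp; the last joint's range is limited). The gripper opens to 92 mm and grips with 3 to 60 N. Pads are 19 mm wide; open, the fingers measure 130 mm over their backs; the gripper's body (75 mm by 190 mm) begins 47 mm behind the grasp point.
Start: joints at [-1.273, 0.342, 1.524, -0, 1.275, -0.146], TCP at [225.446, -474.151, 226.741] pointing down, gripper open.
Joint ranges: [-2.53, 2.53], [-0.77, 2.02], [0.04, 2.7], [-1, 4.14], [0.28, 2.66], [-3.11, 3.11]. Speed limits (rad/s): [2.57, 2.57, 3.14, 3.14, 3.14, 3.14].

INTERFACE

Orientations are given as [roll, pitch, yaw] about the fixed x, y, z axes, in that order (R = Rz(yaw) Ry(pitch) Rx(roll)).
In Python, from plant import bot gives the robot as it stands.
- The arm moves only by the shell command python3 -m pendant 'ROWS' [OPENING]. ROWS is JSON, a list of rows, each an object with "linear": the shift along the world's x, y, z in mm, a list of three; "twist": the turn about the world's z in degrees. In form: [{"linear": [x, y, z], "twist": twist}, ...]. A call has 1 to 20 rows; each row is the pose to reach, as a shift and turn from the pose commanded when the call began; what a row does not reach only later rows make up. A row lasts 1/8 s, in which the tool goes at most 62.5 mm and 10.7 degrees, less where a joint would pass 70% of its speed; a pose out of reach is approached as far as the arm can. A call with a gripper value outside its range is refused whole. OPENING is the closure in counts, from 0 (fully open) to 255 (shut), set as the call begins (- or left out, the last holds). The fingers move at their own pace and stop on an object; the grip force is fixed at half the most. Time passes only in rows, so rows that repeat a pose let the fingers close. It gives the time, the measured TCP pose, the force and the opening at its end, in the units of the state.
- bot.get_obs(): the state, without advancing time (a new reading comes with each control period).
- bot.capture(name): name is "scene" or "side" or "wrist"; returns a dict with "frame" (384x512x3 uint8, blue, green, red), "z_map" (384x512 float32, mm along the optical axis (not along the pixel's ray), 0 where there is no reading), "fx", "fy", "cx", "cy" (pixels), "rvec" (rotation vector, rad) and "tvec" (3), from world to camera coordinates, as OpenCV has them. Camera axes: x right, y down, z forward; pixel columns grow to the right and rows downward; lengths in mm; the calibration is good to about 2 mm. The wrist camera is an equidistant fisheye: a pixel r from the principal point sees the ray r / f radians off the axis. A picture is of the moment at which its call begins.
- bot.close_job(): hands the job in, once; it reports no verdict.
The state is a dict: "time": time; "joint_positions": joint angles; "dq": joint speeds; "tau": joint torques, N m; "tool_pos": TCP position; "tcp_rot": TCP orientation; "contact_force": force on the tool from outside, world axes, zero at the start; "moment": the same for the moment, N m; "grip_width": finger opening in mm.
Only numpy, scipy, OpenCV 4.12 (cv2) and the standard library are available. Lean on these libraries where they do the work, as an engineer would, in place of code of your own. Each camera call takes 0.05 s, during which the arm holds its last target. There are 200 camera calls.

TASK

Stand all the beakers upright in the scrubbing rack, one to a bay in any order, and swing the retaining bar fully home against its stop so that they cannot jump out. Then scrub each beaker with the long brush, cleanest first (blue rim, then yellow, then red; there may be only two of them): push the brush down to the bottom, draw it up almost to the rim and push it down to the bottom once more. Finish with the brush standing in its stand again and the beakers still behind the shut bar, and do not disturb the other things on the bench.

Things in the scene. Friction and masses are not known exactly. Their poses are not given: they have to be found in the camera images.
- rack: Fixed scrubbing rack: grey plate 130 x 380 x 10 mm (long along its y). Origin: under the plate's centre; +x to the back fence (white, inner face x = 35 mm, top 50 mm above bench). 6 mm partitions at y = +-45, +-135 mm, 16 mm above the plate, form three bays. The bar in front, when shut, has its inner face at x = -35 mm and pushes beakers home. Black stop block at x = -29, y = 165 mm, 53 mm high.
- rack_bay1 (a point): Centre of the bay nearest the bar's pin (y = -90 mm in the rack frame), on top of the rack's plate, 10 mm above the bench
- rack_bay2 (a point): Centre of the middle bay (y = 0), on top of the rack's plate
- rack_bay3 (a point): Centre of the bay nearest the bar's free end (y = +90 mm), on top of the rack's plate
- bar (a joint): Swing of the retaining bar about its upright pin (x = -41, y = -160 mm in the rack frame), rad: 0 = shut on the stop, along the rack's +y; grows as the free end swings to the rack's -x (towards the robot), at most 0.6. Starts 0.35 to 0.5, stays where left (friction about 1 N at the post). Bar 325 mm long, 12 mm thick, 36 to 52 mm above the bench.
- bar_post (a point): Top centre of the orange upright post near the bar's free end, by which the bar is pushed: 14 mm diameter, from the bar up to 130 mm above the bench, 312 mm from the pin
- brush: Long brush, upright in its stand at the start: blue cylindrical head 32 mm diameter, 74 mm long, at the bottom, 8 mm steel stem, white round handle 18 mm diameter from 94 to 182 mm above the lower end, orange end cap 24 mm diameter at 182 to 190 mm. Origin: centre of the lower end of the head; z up the handle. About 100 g.
- stand: Grey brush stand fixed to the bench: round foot 84 mm diameter, upright open cup 58 mm outside and 50 mm inside diameter, 55 mm high, inner floor 6 mm above the bench (the brush's lower end rests there). Origin: centre of its underside. Place varies.
- beaker_blue: White plastic beaker with a blue collar over its upper 45 mm, open at the top: 62 mm outside and 54 mm inside diameter (52 mm at the collar), 100 mm high, inner floor 5 mm above its underside; about 120 g. Origin: centre of its underside, z up. May be absent.
- beaker_yellow: White plastic beaker with a yellow collar over its upper 45 mm, open at the top: 62 mm outside and 54 mm inside diameter (52 mm at the collar), 100 mm high, inner floor 5 mm above its underside; about 120 g. Origin: centre of its underside, z up. May be absent.
- beaker_red: White plastic beaker with a red collar over its upper 45 mm, open at the top: 62 mm outside and 54 mm inside diameter (52 mm at the collar), 100 mm high, inner floor 5 mm above its underside; about 120 g. Origin: centre of its underside, z up. May be absent.
- bottle_pink: Capped sample bottle with pink contents, blue cap, 58 mm diameter, 150 mm high, loose; leave alone. Origin under its centre.
- bottle_green: Capped sample bottle with green contents, yellow cap, 58 mm diameter, 150 mm high, loose; leave alone.
- bottle_lime: Capped sample bottle with lime contents, blue cap, 58 mm diameter, 150 mm high, loose; leave alone.
- marker: Marker pen lying flat, white with black cap, 130 mm long, 16 mm thick, loose; leave alone.
- dish: Flat round clear dish with lid, 94 mm diameter, 22 mm high, loose; leave alone.
- mouse: Round black computer mouse, 62 mm diameter, 32 mm high, loose; leave alone.

How it is judged (in metres and radians):
On the way, in this order (a step that is already met when the one before it is completed fails the run):
1. every beaker stands upright in the rack and the retaining bar is swung shut against its stop (value of joint bar below 0.04 rad and x of beaker_blue in the frame of rack between -0.012 and 0.012 m and y of beaker_blue in the frame of rack between -0.125 and 0.125 m and z of beaker_blue in the frame of rack between 0.004 and 0.016 m and angle between each of beaker_blue, beaker_yellow, beaker_red's own z axis and vertical below 0.15 rad and x of beaker_yellow in the frame of rack between -0.012 and 0.012 m and y of beaker_yellow in the frame of rack between -0.125 and 0.125 m and z of beaker_yellow in the frame of rack between 0.004 and 0.016 m and x of beaker_red in the frame of rack between -0.012 and 0.012 m and y of beaker_red in the frame of rack between -0.125 and 0.125 m and z of beaker_red in the frame of rack between 0.004 and 0.016 m), for 0.2 s.
2. the brush is down inside the blue-rimmed beaker, its end within 18 mm of the beaker's inner floor (x of brush in the frame of beaker_blue between -0.022 and 0.022 m and y of brush in the frame of beaker_blue between -0.022 and 0.022 m and z of brush in the frame of beaker_blue below 0.023 m), for 0.1 s.
3. the brush is drawn up in the blue-rimmed beaker, its end at least 50 mm above the inner floor (x of brush in the frame of beaker_blue between -0.022 and 0.022 m and y of brush in the frame of beaker_blue between -0.022 and 0.022 m and z of brush in the frame of beaker_blue above 0.055 m), for 0.05 s.
4. the brush is down near the floor of the blue-rimmed beaker a second time (all of step 2), for 0.1 s.
5. the brush is down inside the yellow-rimmed beaker, its end within 18 mm of the beaker's inner floor (x of brush in the frame of beaker_yellow between -0.022 and 0.022 m and y of brush in the frame of beaker_yellow between -0.022 and 0.022 m and z of brush in the frame of beaker_yellow below 0.023 m), for 0.1 s.
6. the brush is drawn up in the yellow-rimmed beaker, its end at least 50 mm above the inner floor (x of brush in the frame of beaker_yellow between -0.022 and 0.022 m and y of brush in the frame of beaker_yellow between -0.022 and 0.022 m and z of brush in the frame of beaker_yellow above 0.055 m), for 0.05 s.
7. the brush is down near the floor of the yellow-rimmed beaker a second time (all of step 5), for 0.1 s.
8. the brush is down inside the red-rimmed beaker, its end within 18 mm of the beaker's inner floor (x of brush in the frame of beaker_red between -0.022 and 0.022 m and y of brush in the frame of beaker_red between -0.022 and 0.022 m and z of brush in the frame of beaker_red below 0.023 m), for 0.1 s.
9. the brush is drawn up in the red-rimmed beaker, its end at least 50 mm above the inner floor (x of brush in the frame of beaker_red between -0.022 and 0.022 m and y of brush in the frame of beaker_red between -0.022 and 0.022 m and z of brush in the frame of beaker_red above 0.055 m), for 0.05 s.
10. the brush is down near the floor of the red-rimmed beaker a second time (all of step 8), for 0.1 s.
At the end, for the whole second after the job is handed in: Bar within 0.04 rad of its stop; each beaker present upright (0.15 rad) on the rack's plate, within 12 mm of the bays' centre line and 125 mm of the rack's middle; brush in its stand (within 18 mm of the axis, lower end under 18 mm above the bench, tilt under 0.4 rad); all at rest (all of step 1 and horizontal distance between brush and stand below 0.018 m and z of brush in the frame of stand below 0.018 m and angle between brush's own z axis and vertical below 0.4 rad and linear speed of each of brush, beaker_blue, beaker_yellow, beaker_red below 0.03 m/s); the robot touches nothing.
It fails at once if another thing on the bench (sample bottle, marker pen, dish or mouse) is shifted by more than 40 mm (distance of any of bottle_pink, bottle_green, bottle_lime, marker, dish, mouse from where it was at the start of the episode above 0.04 m).
Of beaker_blue, beaker_yellow, beaker_red only 2 to 3 are there at a start; the rules pass over those that are not, and their reading is None.
At some moment in a run one of beaker_blue, beaker_yellow, beaker_red may be knocked a few centimetres aside while the robot is not near it.
It also fails if it takes over 210 s, if anything falls off the work surface, if the arm or the gripper's body presses on something with over 40 N, if the wrist force passes 120 N, or if a joint passes its speed limit or range.

## Working session

There is one attempt and no reset: what is moved stays moved. The work goes in short steps, Python scripts to look and compute and a shell command to move; the robot and the scene stay as the last step left them, time stands still between calls to the robot, and variables do not carry over. Pictures are saved under pics/ and viewed, about 12 in all and at most 16, crops included, and the job is handed in when it is done.

```bash
ls; mkdir -p pics
python3 - <<'E'
from plant import bot
import cv2,numpy as np
print(bot.get_obs())
for n in("scene","side"):
    c=bot.capture(n); cv2.imwrite(f"pics/{n}0.png",c["frame"]); np.savez(f"/tmp/{n}0.npz",**c); print(n,c["fx"],c["cx"],c["cy"],c["rvec"],c["tvec"], -cv2.Rodrigues(np.array(c["rvec"]))[0].T@np.array(c["tvec"]).ravel())
E
```

```text
pics
{'time': 0.0, 'joint_positions': array([-1.27300452e+00,  3.42727232e-01,  1.52504597e+00, -3.79545041e-05,
        1.27537939e+00, -1.46002940e-01]), 'dq': array([ 0.0005374 ,  0.00030746, -0.00158652,  0.00108739,  0.00077785,
       -0.00026539]), 'tau': array([-8.55246071e-04, -4.31249285e+01, -2.44217134e+01,  7.16789486e-02,
        5.60505164e-02, -1.33373201e-04]), 'tool_pos': array([ 225.30366444, -473.73606675,  226.03251344]), 'tcp_rot': array([-3.14140161e+00,  1.54862209e-03, -1.12699035e+00]), 'contact_force': array([ 0.29462677, -0.24974622, -0.91822074]), 'moment': array([-0.01050404, -0.01879873,  0.07667452]), 'grip_width': 91.5516758644873}
scene 418.3530955531358 251.21967066049018 191.55469901655948 [ 1.93929463  1.64701331 -0.59848403] [ -91.18961123 -294.24696525 1420.15184   ] [1137.69853545  -95.2342054   899.05537036]
side 408.7549561948089 257.61590320413865 193.1233793004766 [ 0.23605739 -2.79209491  1.21822778] [ 458.75854374  145.71924517 1301.78942103] [284.69268369 920.85351436 998.66314517]
```

View pics/scene0.png

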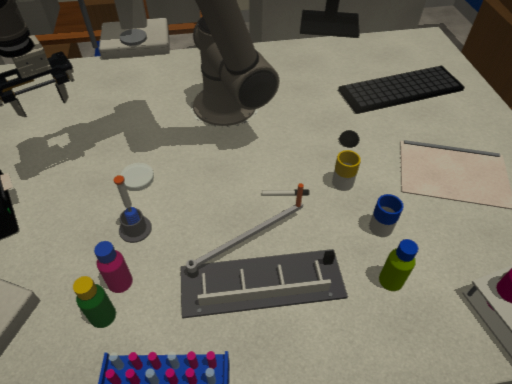

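View pics/side0.png

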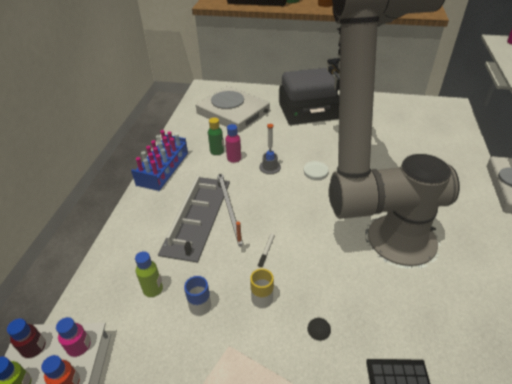

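The scene shows yellow beaker (347,170) and blue beaker (388,215), both upright, with no red one. The rack is at about (262,280), the bar post at (301,195), and the brush in its stand at (132,220). The marker lies next to the bar post.

```bash
cat > h.py <<'E'
import cv2,numpy as np
from plant import bot
def cloud(c):
    z=c["z_map"]; v,u=np.mgrid[:z.shape[0],:z.shape[1]]
    P=np.dstack([(u-c["cx"])/c["fx"]*z,(v-c["cy"])/c["fy"]*z,z])
    R=cv2.Rodrigues(np.array(c["rvec"],float))[0]
    W=(P-np.array(c["tvec"]).ravel())@R
    W[z==0]=np.nan
    return W,cv2.cvtColor(c["frame"],cv2.COLOR_BGR2HSV).astype(int)
def cast(c,uv,h):
    K=np.array([[c["fx"],0,c["cx"]],[0,c["fy"],c["cy"]],[0,0,1.]])
    R=cv2.Rodrigues(np.array(c["rvec"],float))[0];o=-R.T@np.array(c["tvec"]).ravel()
    d=R.T@np.linalg.inv(K)@[uv[0],uv[1],1]
    return o+d*(h-o[2])/d[2]
def circ(p):
    A=np.c_[2*p,np.ones(len(p))];s=np.linalg.lstsq(A,(p**2).sum(1),rcond=None)[0]
    return s[:2],np.sqrt(s[2]+s[:2]@s[:2])
HUE={"blue":(105,130),"yellow":(18,32),"orange":(3,16)}
def mask(H,k,s=120,v=50):
    lo,hi=HUE[k];return (H[...,0]>=lo)&(H[...,0]<=hi)&(H[...,1]>s)&(H[...,2]>v)
E
python3 - <<'E'
from h import *
for n in("scene","side"):
    c=dict(np.load(f"/tmp/{n}0.npz")); W,H=cloud(c); print(n)
    for k in HUE:
        N,L,S,C=cv2.connectedComponentsWithStats(mask(H,k).astype(np.uint8))
        for i in range(1,N):
            if S[i,4]>25:
                w=W[L==i];w=w[~np.isnan(w[:,0])]
                if not len(w) or np.hypot(*np.median(w,0)[:2])>1000: continue
                t=w[w[:,2]>np.percentile(w[:,2],95)-6]
                cc=circ(t[:,:2]) if len(t)>5 else None
                print(k,C[i].round(),S[i,4],np.median(w,0).round(),"z",np.percentile(w[:,2],[5,95]).round(),"top",t.mean(0).round(),cc)
    Z=W[...,2]
    g=(Z>4)&(Z<17)&(H[...,2]<130)&(H[...,1]<60)&(W[...,0]>400)&(abs(W[...,1])<400)
    N,L,S,C=cv2.connectedComponentsWithStats(g.astype(np.uint8));i=1+S[1:,4].argmax()
    p=W[L==i];print("plate",S[i],cv2.minAreaRect(p[:,:2].astype(np.float32)),np.median(p,0))
    f=(Z>42)&(Z<55)&(W[...,0]>450)&(W[...,0]<800)&(abs(W[...,1])<300)
    N,L,S,C=cv2.connectedComponentsWithStats(f.astype(np.uint8))
    for i in range(1,N):
        if S[i,4]>30:
            p=W[L==i];print("hi",C[i].round(),S[i,4],p.mean(0).round(),cv2.minAreaRect(p[:,:2].astype(np.float32)))
E
```

```text
scene
blue [389. 209.] 452 [577. 340.  90.] z [ 60. 102.] top [572. 338. 100.] (array([570.10465984, 340.41256757]), np.float64(28.758683700484536))
blue [132. 216.] 164 [ 480. -286.   70.] z [46. 80.] top [ 476. -286.   78.] (array([ 473.30994738, -286.99463016]), np.float64(10.191490488940293))
blue [408. 249.] 284 [725. 307. 150.] z [133. 152.] top [721. 309. 150.] (array([720.70274217, 308.87607996]), np.float64(13.683958516005857))
blue [105. 251.] 320 [ 628. -322.  150.] z [129. 152.] top [ 623. -324.  150.] (array([ 622.45819903, -323.84062781]), np.float64(13.578433043206193))
blue [221. 369.] 386 [ 875. -110.   59.] z [56. 77.] top [ 881. -103.   76.] (array([ 877.33934911, -110.63926313]), np.float64(20.27140405803861))
blue [135. 369.] 1064 [ 849. -267.   59.] z [56. 76.] top [ 845. -319.   78.] (array([ 853.17054505, -284.55843975]), np.float64(49.57258239372974))
blue [182. 369.] 298 [ 862. -185.   58.] z [56. 61.] top [ 862. -185.   59.] (array([ 862.52998425, -183.80774671]), np.float64(16.662527192085562))
blue [201. 369.] 307 [ 869. -148.   58.] z [56. 61.] top [ 869
[... 3189 characters left out ...]
 85 2196] ((672.3118286132812, 8.100296020507812), (381.35260009765625, 128.8655242919922), 87.28175354003906) [664.0768752   54.91830741   8.35421542]
hi [268. 160.] 57 [ 475. -273.   49.] ((476.9273681640625, -275.82257080078125), (27.74346351623535, 48.65675354003906), 75.4305419921875)
hi [228. 203.] 229 [573. -26.  50.] ((572.11279296875, -17.749343872070312), (22.866491317749023, 304.1640319824219), 23.258129119873047)
hi [182. 208.] 239 [715.  18.  47.] ((715.014892578125, 5.2420654296875), (301.8695373535156, 12.408344268798828), 87.82833862304688)
hi [187. 245.] 35 [652. 174.  50.] ((652.3902587890625, 173.03477478027344), (24.158737182617188, 13.865804672241211), 88.87567901611328)
```

```bash
python3 -m pendant '[{"linear":[115,187,20],"twist":-10},{"linear":[115,187,20],"twist":-20},{"linear":[115,187,20],"twist":-27.4},{"linear":[115,187,20],"twist":-27.4},{"linear":[230,374,20],"twist":-27.4},{"linear":[230,374,20],"twist":-27.4},{"linear":[230,374,20],"twist":-27.4},{"linear":[230,374,20],"twist":-27.4},{"linear":[230,374,20],"twist":-27.4},{"linear":[178,764,10],"twist":-27.4},{"linear":[178,764,10],"twist":-27.4},{"linear":[178,764,10],"twist":-27.4},{"linear":[178,764,10],"twist":-27.4},{"linear":[178,764,10],"twist":-27.4},{"linear":[178,764,10],"twist":-27.4},{"linear":[178,764,10],"twist":-27.4},{"linear":[178,764,10],"twist":-27.4},{"linear":[178,764,10],"twist":-27.4},{"linear":[178,764,10],"twist":-27.4}]' 0
python3 - <<'E'
from h import *
for n in("scene",):
    c=bot.capture(n); W,H=cloud(c)
    for k,ctr in(("yellow",(403,290)),("blue",(569,341))):
        w=W[mask(H,k)];w=w[np.hypot(*(w[:,:2]-ctr).T)<80];t=w[w[:,2]>94];print(k,len(t),circ(t[:,:2]) if len(t)>5 else 0)
# stand from first pictures: low grey ring points
for n in("scene","side"):
    c=dict(np.load(f"/tmp/{n}0.npz")); W,H=cloud(c)
    d=np.hypot(W[...,0]-476,W[...,1]+284)
    for lo,hi in((3,14),(50,58)):
        p=W[(d<60)&(W[...,2]>lo)&(W[...,2]<hi)]
        print(n,lo,len(p),cv2.minEnclosingCircle(p[:,:2].astype(np.float32)))
    p=W[(d<35)&(W[...,2]>100)];print("stem",[(z,np.median(p[abs(p[:,2]-z)<6],0).round(1)) for z in (110,130,150,170)])
E
```

```text
time: 2.48
tool_pos: [404.0, 288.3, 236.9]
tcp_rot: [-3.141, -0.0, -1.608]
contact_force: [0.2, -0.8, -0.4]
grip_width: 91.4
yellow 159 (array([405.10135391, 283.63992652]), np.float64(30.391990803403676))
blue 178 (array([570.37971486, 340.40708843]), np.float64(28.531326996242253))
scene 3 363 ((476.5569152832031, -283.1289978027344), 59.38197708129883)
scene 50 126 ((471.7337646484375, -290.5817565917969), 29.7997989654541)
stem [(110, array([ 477.3, -285.3,  108.9])), (130, array([ 477.4, -286.9,  130.6])), (150, array([ 477.8, -286.1,  149.6])), (170, array([ 477.3, -284.7,  170.7]))]
side 3 100 ((479.0389709472656, -274.66314697265625), 58.64983367919922)
side 50 45 ((470.94384765625, -290.69464111328125), 29.8627986907959)
stem [(110, array([ 468.3, -284.4,  109.9])), (130, array([ 468.2, -283.4,  128.3])), (150, array([ 468.1, -281.5,  150.1])), (170, array([ 468. , -282.2,  169.6]))]
```

```bash
python3 -m pendant '[{"linear":[0,0,-60],"twist":0},{"linear":[0,0,-110],"twist":0},{"linear":[0,0,-145],"twist":0},{"linear":[0,0,-170],"twist":0},{"linear":[0,0,-181],"twist":0},{"linear":[0,0,-181],"twist":0},{"linear":[0,0,-181],"twist":0}]' 0
python3 -m pendant '[{"linear":[0,0,0],"twist":0},{"linear":[0,0,0],"twist":0},{"linear":[0,0,0],"twist":0},{"linear":[0,0,0],"twist":0},{"linear":[0,0,0],"twist":0},{"linear":[0,0,0],"twist":0},{"linear":[0,0,30],"twist":0},{"linear":[0,0,70],"twist":0},{"linear":[0,0,120],"twist":0},{"linear":[0,0,120],"twist":0},{"linear":[0,0,120],"twist":0}]' 255
python3 - <<'E'
from h import *
c=bot.capture("scene"); W,H=cloud(c)
for k,ctr in(("yellow",(403,290)),("blue",(569,341))):
    w=W[mask(H,k)];w=w[np.hypot(*(w[:,:2]-ctr).T)<80];print(k,np.percentile(w,[5,50,95],axis=0).round())
c2=bot.capture("side")
cv2.imwrite("pics/g1.png",np.hstack([c["frame"][80:330,220:470],c2["frame"][150:400,100:350]]))
E
```

```text
time: 3.4
tool_pos: [404.2, 290.1, 56.8]
tcp_rot: [-3.14, 0.001, -1.605]
contact_force: [0.0, 0.6, -0.9]
grip_width: 91.5
time: 4.78
tool_pos: [402.9, 289.5, 174.9]
tcp_rot: [3.14, -0.001, -1.605]
contact_force: [-0.0, 0.1, -1.8]
grip_width: 61.5
yellow [[376. 260. 179.]
 [423. 290. 201.]
 [434. 316. 222.]]
blue [[542. 313.  60.]
 [575. 340.  87.]
 [600. 367. 102.]]Traceback (most recent call last):
  File "<stdin>", line 6, in <module>
    return _nx.concatenate(arrs, 1, dtype=dtype, casting=casting)
           ~~~~~~~~~~~~~~~^^^^^^^^^^^^^^^^^^^^^^^^^^^^^^^^^^^^^^^
ValueError: all the input array dimensions except for the concatenation axis must match exactly, but along dimension 0, the array at index 0 has size 250 and the array at index 1 has size 234
```

```bash
python3 -m pendant '[{"linear":[15,-10,30],"twist":0},{"linear":[50,-35,55],"twist":0},{"linear":[90,-63,60],"twist":0},{"linear":[130,-91,60],"twist":0},{"linear":[170,-119,60],"twist":0},{"linear":[210,-148,60],"twist":0},{"linear":[245,-172,60],"twist":0},{"linear":[266,-187,60],"twist":0},{"linear":[274.5,-193,60],"twist":0},{"linear":[274.5,-193,60],"twist":0},{"linear":[274.5,-193,20],"twist":0},{"linear":[274.5,-193,-20],"twist":0},{"linear":[274.5,-193,-60],"twist":0},{"linear":[274.5,-193,-80],"twist":0},{"linear":[274.5,-193,-80],"twist":0},{"linear":[274.5,-193,-80],"twist":0}]'
python3 - <<'E'
from h import *
c=bot.capture("scene"); W,H=cloud(c)
w=W[mask(H,"yellow")];w=w[np.hypot(*(w[:,:2]-(678,97)).T)<80];print(np.percentile(w,[2,50,98],axis=0).round())
c2=bot.capture("side")
cv2.imwrite("pics/g1.png",np.hstack([c["frame"][120:360,180:440],c2["frame"][140:380,100:360]]))
E
```

```text
time: 6.88
tool_pos: [678.3, 97.6, 97.3]
tcp_rot: [-3.14, 0.0, -1.604]
contact_force: [-0.5, 0.5, -1.3]
grip_width: 61.6
[[651.  67.  98.]
 [701.  95. 123.]
 [709. 125. 189.]]
```

View pics/g1.png

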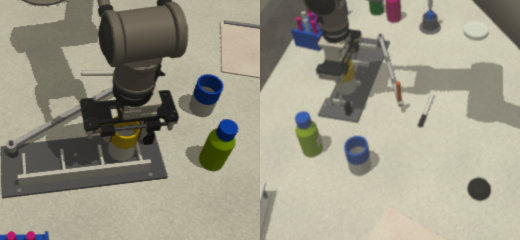

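```bash
python3 -m pendant '[{"linear":[-1,0,-12],"twist":0},{"linear":[-1,0,-22],"twist":0},{"linear":[-1,0,-28],"twist":0},{"linear":[-1,0,-29],"twist":0},{"linear":[-1,0,-29],"twist":0}]'
python3 -m pendant '[{"linear":[0,0,0],"twist":0},{"linear":[0,0,0],"twist":0},{"linear":[0,0,0],"twist":0},{"linear":[0,0,0],"twist":0},{"linear":[0,0,30],"twist":0},{"linear":[0,0,80],"twist":0},{"linear":[0,0,130],"twist":0},{"linear":[0,0,160],"twist":0},{"linear":[-20,50,160],"twist":0},{"linear":[-60,110,160],"twist":0},{"linear":[-107,170,160],"twist":0},{"linear":[-107,220,160],"twist":0},{"linear":[-107,243,160],"twist":0},{"linear":[-107,243,160],"twist":0},{"linear":[-107,243,160],"twist":0}]' 0
python3 - <<'E'
from h import *
for n in("scene","side"):
    c=bot.capture(n); W,H=cloud(c)
    for k,ctr in(("yellow",(678,97)),("blue",(569,341))):
        w=W[mask(H,k)];w=w[np.hypot(*(w[:,:2]-ctr).T)<80]
        w=w[w[:,2]<120];t=w[w[:,2]>np.percentile(w[:,2],97)-6];print(n,k,len(t),np.percentile(w[:,2],[2,98]).round(),circ(t[:,:2]))
    cv2.imwrite(f"pics/p1{n}.png",c["frame"])
E
```

```text
time: 7.6
tool_pos: [677.0, 96.8, 66.7]
tcp_rot: [3.142, -0.0, -1.605]
contact_force: [1.2, -0.5, -1.1]
grip_width: 61.7
time: 9.48
tool_pos: [570.1, 339.1, 226.6]
tcp_rot: [3.141, -0.001, -1.606]
contact_force: [-0.2, -0.0, 0.4]
grip_width: 91.6
scene yellow 203 [ 64. 113.] (array([677.30527961,  96.47889963]), np.float64(28.790236602040494))
scene blue 138 [ 58. 102.] (array([570.47606089, 340.31888863]), np.float64(28.475054708242443))Traceback (most recent call last):
  File "<stdin>", line 6, in <module>
    return _quantile_unchecked(
        a, q, axis, out, overwrite_input, method, keepdims, weights)
    return _ureduce(a,
                    func=_quantile_ureduce_func,
    ...<5 lines>...
                    overwrite_input=overwrite_input,
                    method=method)
    r = func(a, **kwargs)
    result = _quantile(arr,
                       quantiles=q,
    ...<2 lines>...
                       out=out,
                       weights=wgt)
    slices_having_nans = np.isnan(arr[-1, ...])
                                  ~~~^^^^^^^^^
IndexError: index -1 is out of bounds for axis 0 with size 0
```

```bash
python3 -m pendant '[{"linear":[0,0,-50],"twist":0},{"linear":[0,0,-100],"twist":0},{"linear":[0,0,-140],"twist":0},{"linear":[0,0,-162],"twist":0},{"linear":[0,0,-171],"twist":0},{"linear":[0,0,-171],"twist":0}]' 0
python3 -m pendant '[{"linear":[0,0,0],"twist":0},{"linear":[0,0,0],"twist":0},{"linear":[0,0,0],"twist":0},{"linear":[0,0,0],"twist":0},{"linear":[0,0,0],"twist":0},{"linear":[0,0,0],"twist":0},{"linear":[0,0,30],"twist":0},{"linear":[0,0,75],"twist":0},{"linear":[0,0,125],"twist":0},{"linear":[0,0,165],"twist":0},{"linear":[0,0,180],"twist":0},{"linear":[0,0,180],"twist":0}]' 255
python3 -m pendant '[{"linear":[5,-20,0],"twist":0},{"linear":[15,-60,0],"twist":0},{"linear":[26,-110,0],"twist":0},{"linear":[38,-160,0],"twist":0},{"linear":[50,-210,0],"twist":0},{"linear":[62,-260,0],"twist":0},{"linear":[75,-310,0],"twist":0},{"linear":[87,-360,0],"twist":0},{"linear":[97,-400,0],"twist":0},{"linear":[101,-418,0],"twist":0},{"linear":[102,-423,0],"twist":0},{"linear":[102,-423,0],"twist":0},{"linear":[102,-423,-40],"twist":0},{"linear":[102,-423,-90],"twist":0},{"linear":[102,-423,-130],"twist":0},{"linear":[102,-423,-140],"twist":0},{"linear":[102,-423,-140],"twist":0},{"linear":[102,-423,-140],"twist":0}]'
python3 - <<'E'
from h import *
for n in("scene","side"):
    c=bot.capture(n); W,H=cloud(c)
    for k,ctr in(("yellow",(678,97)),("blue",(672,-83))):
        w=W[mask(H,k)];w=w[np.hypot(*(w[:,:2]-ctr).T)<80];print(n,k,len(w));
        if len(w):print(np.percentile(w,[2,50,98],axis=0).round())
E
```

```text
time: 10.32
tool_pos: [570.3, 339.2, 55.9]
tcp_rot: [3.142, -0.0, -1.606]
contact_force: [0.6, -1.1, -0.2]
grip_width: 91.9
time: 11.82
tool_pos: [569.9, 339.8, 235.4]
tcp_rot: [3.142, -0.0, -1.605]
contact_force: [0.5, 0.5, -2.0]
grip_width: 62.3
time: 14.08
tool_pos: [673.2, -83.0, 98.2]
tcp_rot: [-3.138, -0.001, -1.605]
contact_force: [0.3, 0.6, -1.7]
grip_width: 62.2
scene yellow 692
[[649.  66.  62.]
 [679.  97.  95.]
 [708. 124. 113.]]
scene blue 417
[[ 646. -111.  101.]
 [ 697.  -83.  125.]
 [ 704.  -55.  144.]]
side yellow 376
[[645.  68.  63.]
 [675.  98.  92.]
 [703. 128. 111.]]
side blue 17
[[ 642. -100.  112.]
 [ 646.  -68.  133.]
 [ 655.  -60.  143.]]
```

```bash
python3 -m pendant '[{"linear":[-0.5,0,-12],"twist":0},{"linear":[-0.5,0,-22],"twist":0},{"linear":[-0.5,0,-28],"twist":0},{"linear":[-0.5,0,-29],"twist":0},{"linear":[-0.5,0,-29],"twist":0}]'
python3 -m pendant '[{"linear":[0,0,0],"twist":0},{"linear":[0,0,0],"twist":0},{"linear":[0,0,0],"twist":0},{"linear":[0,0,0],"twist":0},{"linear":[0,0,30],"twist":0},{"linear":[0,0,80],"twist":0},{"linear":[0,0,130],"twist":0},{"linear":[0,0,160],"twist":0},{"linear":[-30,30,160],"twist":0},{"linear":[-70,70,160],"twist":0},{"linear":[-110,110,160],"twist":0},{"linear":[-150,150,160],"twist":0},{"linear":[-190,190,160],"twist":0},{"linear":[-217,215,160],"twist":0},{"linear":[-217,215,160],"twist":0},{"linear":[-217,215,160],"twist":0}]' 0
python3 - <<'E'
from h import *
c=bot.capture("scene"); W,H=cloud(c)
for k,ctr in(("yellow",(678,97)),("blue",(672,-83))):
    w=W[mask(H,k)];w=w[np.hypot(*(w[:,:2]-ctr).T)<80]
    w=w[w[:,2]<130];t=w[w[:,2]>np.percentile(w[:,2],97)-6];print(k,len(t),np.percentile(w[:,2],[2,98]).round(),circ(t[:,:2]))
cv2.imwrite("pics/p2.png",c["frame"])
E
```

```text
time: 14.8
tool_pos: [671.5, -83.2, 66.5]
tcp_rot: [3.141, -0.0, -1.605]
contact_force: [-0.5, 1.1, -0.8]
grip_width: 62.2
time: 16.8
tool_pos: [455.1, 131.6, 227.1]
tcp_rot: [-3.14, -0.0, -1.605]
contact_force: [-0.8, -0.3, -0.4]
grip_width: 92.0
yellow 195 [ 64. 113.] (array([677.36420422,  96.67906052]), np.float64(28.885260078959835))
blue 203 [ 73. 113.] (array([671.34102867, -82.33882092]), np.float64(28.693914474980183))
```

View pics/p2.png

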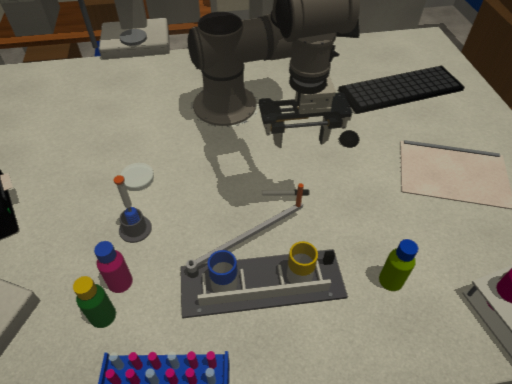

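Both beakers stand upright in the rack: blue at (223,265), yellow at (303,257). The bar is still open with its post at (300,195). Next I shut the bar.

```bash
python3 -m pendant '[{"linear":[0,0,0],"twist":0},{"linear":[0,0,-40],"twist":0},{"linear":[0,0,-80],"twist":0},{"linear":[0,0,-115],"twist":0},{"linear":[0,0,-132],"twist":0},{"linear":[0,0,-132],"twist":0},{"linear":[0,0,-132],"twist":0}]' 255
python3 -m pendant '[{"linear":[15,0,0],"twist":0},{"linear":[27,1,0],"twist":0},{"linear":[42,6,0],"twist":0},{"linear":[57,12,0],"twist":0},{"linear":[72,17,0],"twist":0},{"linear":[87,20,0],"twist":0},{"linear":[102,23,0],"twist":0},{"linear":[117,26,0],"twist":0},{"linear":[132,28,0],"twist":0},{"linear":[145,29,0],"twist":0},{"linear":[155,29,0],"twist":0},{"linear":[160,29,0],"twist":0},{"linear":[160,29,0],"twist":0}]'
python3 - <<'E'
from h import *
for n in("scene","side"):
    c=bot.capture(n); W,H=cloud(c)
    w=W[mask(H,"orange")];w=w[np.hypot(*(w[:,:2]-(620,150)).T)<80];print(np.percentile(w,[5,50,95],axis=0).round())
E
```

```text
time: 17.73
tool_pos: [455.2, 131.6, 95.3]
tcp_rot: [-3.141, 0.0, -1.606]
contact_force: [-0.3, -0.8, -0.1]
grip_width: 26.3
time: 19.35
tool_pos: [614.7, 160.8, 94.8]
tcp_rot: [-3.141, -0.0, -1.605]
contact_force: [0.0, 0.7, 0.1]
grip_width: 0.4
[[629. 154.  58.]
 [637. 157. 101.]
 [640. 164. 131.]]Traceback (most recent call last):
  File "<stdin>", line 4, in <module>
    return _quantile_unchecked(
        a, q, axis, out, overwrite_input, method, keepdims, weights)
    return _ureduce(a,
                    func=_quantile_ureduce_func,
    ...<5 lines>...
                    overwrite_input=overwrite_input,
                    method=method)
    r = func(a, **kwargs)
    result = _quantile(arr,
                       quantiles=q,
    ...<2 lines>...
                       out=out,
                       weights=wgt)
    slices_having_nans = np.isnan(arr[-1, ...])
                                  ~~~^^^^^^^^^
IndexError: index -1 is out of bounds for axis 0 with size 0
```

```bash
python3 -m pendant '[{"linear":[2,0,0],"twist":0},{"linear":[4,0,0],"twist":0},{"linear":[5,0,0],"twist":0},{"linear":[5,0,0],"twist":0}]'
python3 -m pendant '[{"linear":[1,0,0],"twist":0},{"linear":[2,0,0],"twist":0},{"linear":[3,0,0],"twist":0},{"linear":[3,0,0],"twist":0}]'
```

```text
time: 19.95
tool_pos: [619.5, 160.9, 94.7]
tcp_rot: [-3.141, -0.0, -1.605]
contact_force: [-0.6, 0.9, -0.3]
grip_width: 0.2
time: 20.45
tool_pos: [622.6, 160.9, 94.7]
tcp_rot: [-3.141, -0.0, -1.605]
contact_force: [-0.3, 0.1, -0.2]
grip_width: 0.5
```

```bash
python3 -m pendant '[{"linear":[1,0,0],"twist":0},{"linear":[2,0,0],"twist":0},{"linear":[2,0,0],"twist":0}]'
python3 -m pendant '[{"linear":[1,0,0],"twist":0},{"linear":[1.5,0,0],"twist":0},{"linear":[1.5,0,0],"twist":0}]'
python3 - <<'E'
from h import *
c=bot.capture("scene"); W,H=cloud(c)
w=W[mask(H,"orange")];w=w[np.hypot(*(w[:,:2]-(620,150)).T)<80];print(np.percentile(w,[5,50,95],axis=0).round(1))
E
```

```text
time: 20.82
tool_pos: [623.4, 160.8, 94.7]
tcp_rot: [3.139, -0.0, -1.605]
contact_force: [-5.6, -0.2, 2.6]
grip_width: 0.2
time: 21.2
tool_pos: [623.5, 160.9, 94.6]
tcp_rot: [3.136, -0.001, -1.605]
contact_force: [-10.2, -0.6, 5.3]
grip_width: 0.2
[[637.  153.3  58.2]
 [645.  157.2 100.9]
 [647.6 163.3 131.2]]
```

```bash
python3 -m pendant '[{"linear":[-12,0,0],"twist":0},{"linear":[-30,0,0],"twist":0},{"linear":[-40,0,50],"twist":0},{"linear":[-40,0,100],"twist":0},{"linear":[-50,-20,150],"twist":0},{"linear":[-60,-60,170],"twist":0},{"linear":[-70,-110,180],"twist":0},{"linear":[-80,-160,180],"twist":0},{"linear":[-95,-210,180],"twist":0},{"linear":[-105,-260,180],"twist":0},{"linear":[-120,-310,180],"twist":0},{"linear":[-130,-360,180],"twist":0},{"linear":[-140,-405,180],"twist":0},{"linear":[-155,-435,180],"twist":0},{"linear":[-155,-449,180],"twist":0},{"linear":[-155,-449,180],"twist":0},{"linear":[-155,-449,180],"twist":0}]' 0
python3 - <<'E'
from h import *
d=[]
for n in("scene","side"):
    c=dict(np.load(f"/tmp/{n}0.npz"));W,H=cloud(c)
    m=mask(H,"orange",90,40)&(W[...,2]>170)&(np.hypot(W[...,0]-472,W[...,1]+287)<40)
    v,u=np.nonzero(m);print(n,len(u),u.mean(),v.mean(),cast(c,(u.mean(),v.mean()),193).round(1))
c=bot.capture("scene"); W,H=cloud(c)
cv2.imwrite("pics/p3.png",cv2.resize(c["frame"][200:330,70:370],None,fx=2.6,fy=2.6,interpolation=cv2.INTER_CUBIC))
for k,ctr in(("yellow",(678,97)),("blue",(672,-83))):
    w=W[mask(H,k)];w=w[np.hypot(*(w[:,:2]-ctr).T)<80]
    w=w[w[:,2]<130];t=w[w[:,2]>np.percentile(w[:,2],97)-6];print(k,len(t),np.percentile(w[:,2],[2,98]).round(),circ(t[:,:2]))
c=bot.capture("wrist");cv2.imwrite("pics/w3.png",c["frame"])
E
```

```text
time: 23.38
tool_pos: [471.5, -287.1, 274.8]
tcp_rot: [-3.141, 0.0, -1.604]
contact_force: [-0.0, 0.6, -0.9]
grip_width: 91.7
scene 80 118.5625 179.6 [ 470.3 -288.3  193. ]
side 24 269.7083333333333 125.70833333333333 [ 470.2 -286.1  193. ]
yellow 201 [ 64. 112.] (array([677.15459095,  96.68604727]), np.float64(28.708414190003225))
blue 206 [ 71. 113.] (array([678.19972265, -74.4260213 ]), np.float64(28.647986368714857))
```

View pics/p3.png

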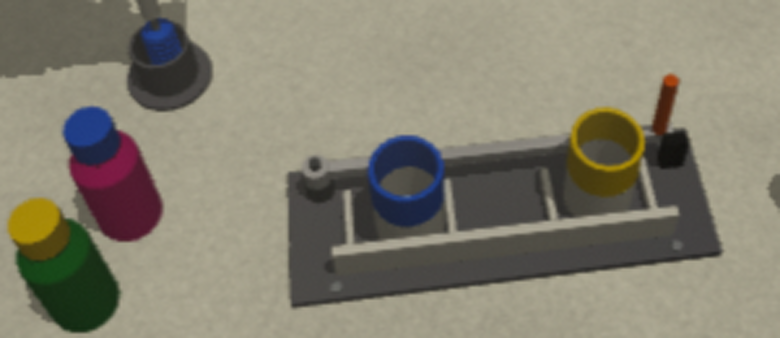

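View pics/w3.png

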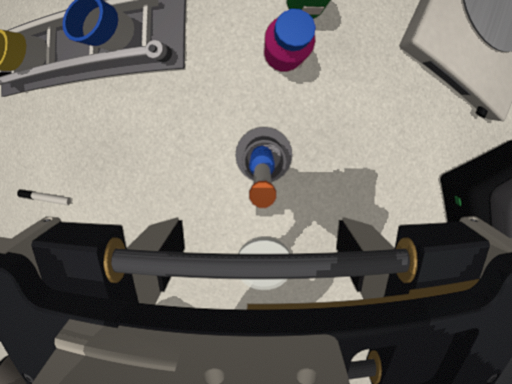

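Both beakers are upright behind the bar, which lies parallel to the fence. Blue has shifted about 8 mm but is still within limits. The cap at (262,194) in the wrist view is centred between the fingers. Next I grasp the brush.

```bash
python3 -m pendant '[{"linear":[-0.5,0.5,-40],"twist":0},{"linear":[-0.5,0.5,-80],"twist":0},{"linear":[-0.5,0.5,-115],"twist":0},{"linear":[-0.5,0.5,-133],"twist":0},{"linear":[-0.5,0.5,-133],"twist":0},{"linear":[-0.5,0.5,-133],"twist":0}]' 0
python3 -m pendant '[{"linear":[0,0,0],"twist":0},{"linear":[0,0,0],"twist":0},{"linear":[0,0,0],"twist":0},{"linear":[0,0,0],"twist":0},{"linear":[0,0,0],"twist":0},{"linear":[0,0,0],"twist":0},{"linear":[0,0,0],"twist":0},{"linear":[0,0,0],"twist":0},{"linear":[0,0,25],"twist":0},{"linear":[0,0,60],"twist":0},{"linear":[0,0,100],"twist":0},{"linear":[0,0,130],"twist":0},{"linear":[0,0,140],"twist":0},{"linear":[0,0,140],"twist":0},{"linear":[0,0,140],"twist":0}]' 255
cat > br.py <<'E'
from h import *
import sys
ctr=bot.get_obs()["tool_pos"];print(ctr.round(1))
for n in("scene","side"):
    c=bot.capture(n);W,H=cloud(c)
    m=mask(H,"blue",90,40)&(np.hypot(W[...,0]-ctr[0],W[...,1]-ctr[1])<50)&(W[...,2]<ctr[2]-30)&(W[...,2]>ctr[2]-160)
    w=W[m];print(n,len(w))
    if len(w)<10:continue
    R=cv2.Rodrigues(np.array(c["rvec"],float))[0];o=-R.T@np.array(c["tvec"]).ravel()
    d=(ctr-o)[:2];d/=np.hypot(*d)
    lo,hi=np.percentile(w[:,2],[2,98]);zz=np.linspace(lo,hi,4)
    print("z",lo.round(),hi.round())
    for a,b in zip(zz,zz[1:]):
        s=w[(w[:,2]>=a)&(w[:,2]<=b)];v,u=np.nonzero(m&(W[...,2]>=a)&(W[...,2]<=b))
        print(round((a+b)/2),"surface+16:",(np.median(s,0)[:2]+d*14).round(1),"cast",cast(c,(u.mean(),v.mean()),(a+b)/2)[:2].round(1))
E
python3 br.py
```

```text
time: 24.22
tool_pos: [471.1, -287.6, 142.8]
tcp_rot: [-3.14, -0.001, -1.604]
contact_force: [-0.9, -0.3, 0.1]
grip_width: 91.6
time: 26.1
tool_pos: [470.0, -287.3, 280.1]
tcp_rot: [3.139, 0.002, -1.605]
contact_force: [0.9, -0.3, -0.7]
grip_width: 17.5
[ 470.  -287.3  280.1]
scene 333
z 149.0 219.0
161 surface+16: [ 467.8 -287.5] cast [ 480.8 -284.2]
184 surface+16: [ 468.  -286.8] cast [ 481.6 -284. ]
207 surface+16: [ 465.6 -287.6] cast [ 475.  -285.5]
side 122
z 153.0 217.0
164 surface+16: [ 469.5 -288.8] cast [ 468.  -275.5]
185 surface+16: [ 469.3 -288.4] cast [ 467.4 -276. ]
206 surface+16: [ 469.8 -289.9] cast [ 468.7 -280.3]
```

```bash
python3 -m pendant '[{"linear":[8,8,0],"twist":0},{"linear":[28,28,0],"twist":0},{"linear":[55,56,0],"twist":0},{"linear":[85,87,0],"twist":0},{"linear":[115,118,0],"twist":0},{"linear":[145,149,0],"twist":0},{"linear":[175,180,0],"twist":0},{"linear":[197,202,0],"twist":0},{"linear":[206,211,0],"twist":0},{"linear":[208.5,213.5,0],"twist":0},{"linear":[208.5,213.5,0],"twist":0},{"linear":[208.5,213.5,0],"twist":0}]'
python3 br.py
python3 - <<'E'
from h import *
c=bot.capture("scene"); W,H=cloud(c)
for k,ctr in(("yellow",(678,97)),("blue",(678,-75)),("orange",(640,160))):
    w=W[mask(H,k)];w=w[np.hypot(*(w[:,:2]-ctr).T)<60]
    w=w[w[:,2]<135];t=w[w[:,2]>np.percentile(w[:,2],97)-6];print(k,len(t),np.percentile(w[:,2],[2,98]).round(),t.mean(0).round(),circ(t[:,:2]))
c2=bot.capture("side")
cv2.imwrite("pics/p4.png",np.hstack([c["frame"][100:340,150:410],c2["frame"][60:300,100:360]]))
E
```

```text
time: 27.7
tool_pos: [678.5, -75.1, 282.1]
tcp_rot: [-3.141, -0.0, -1.607]
contact_force: [0.1, 0.3, -1.5]
grip_width: 18.1
[678.5 -75.1 282.1]
scene 386
z 149.0 220.0
160 surface+16: [678.9 -75.1] cast [692.4 -75.3]
184 surface+16: [678.5 -75.6] cast [692.5 -75.9]
208 surface+16: [674.8 -75.3] cast [684.5 -75.6]
side 153
z 148.0 218.0
160 surface+16: [682.3 -77.1] cast [676.9 -64.8]
183 surface+16: [679.9 -76.7] cast [675.1 -63. ]
206 surface+16: [681.4 -78.3] cast [677.9 -69.1]
yellow 200 [ 63. 113.] [679.  96. 110.] (array([677.39085554,  96.72638884]), np.float64(28.83451938157434))
blue 159 [ 71. 113.] [688. -76. 110.] (array([678.34542004, -74.36644204]), np.float64(28.495795564057744))
orange 26 [ 55. 132.] [642. 159. 130.] (array([641.20083548, 159.17097962]), np.float64(4.8101602079106325))
```

View pics/p4.png

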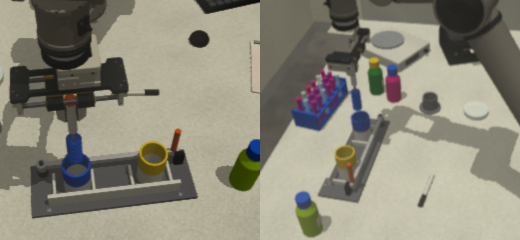

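```bash
python3 -m pendant '[{"linear":[0,1,-25],"twist":0},{"linear":[0,1,-50],"twist":0},{"linear":[0,1,-75],"twist":0},{"linear":[0,1,-98],"twist":0},{"linear":[0,1,-114],"twist":0},{"linear":[0,1,-122],"twist":0},{"linear":[0,1,-122],"twist":0},{"linear":[0,1,-122],"twist":0},{"linear":[0,1,-122],"twist":0}]'
python3 - <<'E'
from h import *
c=bot.capture("scene"); W,H=cloud(c)
cv2.imwrite("pics/p5.png",cv2.resize(c["frame"][180:340,150:410],None,fx=2.5,fy=2.5,interpolation=cv2.INTER_CUBIC))
E
```

```text
time: 29.02
tool_pos: [679.4, -73.2, 160.7]
tcp_rot: [-3.14, -0.0, -1.605]
contact_force: [0.2, 0.4, -0.7]
grip_width: 18.0
```

View pics/p5.png

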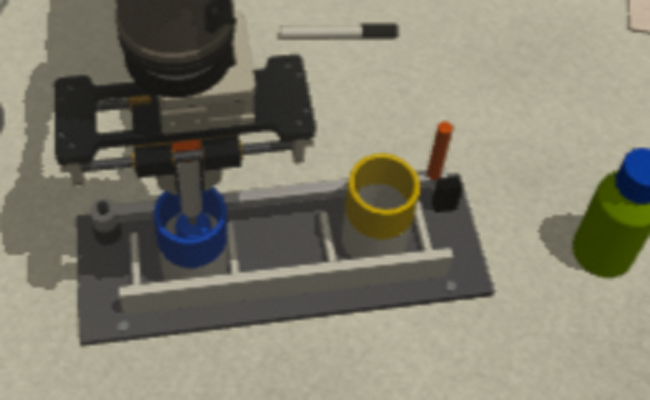

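The brush is inside the blue beaker with no contact force.

```bash
python3 -m pendant '[{"linear":[0,0,-3],"twist":0},{"linear":[0,0,-3],"twist":0},{"linear":[0,0,-3],"twist":0},{"linear":[0,0,20],"twist":0},{"linear":[0,0,45],"twist":0},{"linear":[0,0,58],"twist":0},{"linear":[0,0,58],"twist":0},{"linear":[0,0,58],"twist":0},{"linear":[0,0,58],"twist":0},{"linear":[0,0,35],"twist":0},{"linear":[0,0,10],"twist":0},{"linear":[0,0,-3],"twist":0},{"linear":[0,0,-3],"twist":0},{"linear":[0,0,-3],"twist":0},{"linear":[0,0,-3],"twist":0}]'
python3 -m pendant '[{"linear":[0,0,30],"twist":0},{"linear":[0,0,60],"twist":0},{"linear":[0,0,95],"twist":0},{"linear":[0,0,120],"twist":0},{"linear":[0,0,125],"twist":0},{"linear":[0,20,125],"twist":0},{"linear":[0,55,125],"twist":0},{"linear":[-1,95,125],"twist":0},{"linear":[-1,130,125],"twist":0},{"linear":[-2,155,125],"twist":0},{"linear":[-2,168,125],"twist":0},{"linear":[-2,171,125],"twist":0},{"linear":[-2,171,125],"twist":0},{"linear":[-2,171,125],"twist":0}]'
python3 br.py
python3 - <<'E'
from h import *
c=bot.capture("scene"); W,H=cloud(c)
for k,ctr in(("yellow",(678,97)),("blue",(678,-75)),("orange",(640,160))):
    w=W[mask(H,k)];w=w[np.hypot(*(w[:,:2]-ctr).T)<60]
    w=w[w[:,2]<135];t=w[w[:,2]>np.percentile(w[:,2],97)-6];print(k,len(t),np.percentile(w[:,2],[2,98]).round(),t.mean(0).round(),circ(t[:,:2]))
E
```

```text
time: 30.95
tool_pos: [679.5, -73.3, 157.9]
tcp_rot: [-3.14, -0.0, -1.605]
contact_force: [-0.5, 0.5, -1.4]
grip_width: 18.3
time: 32.7
tool_pos: [677.1, 96.7, 281.7]
tcp_rot: [3.142, -0.0, -1.607]
contact_force: [0.3, 0.1, -1.2]
grip_width: 17.8
[677.1  96.7 281.7]
scene 370
z 149.0 220.0
160 surface+16: [677.2  97.5] cast [688.7  92.4]
184 surface+16: [676.8  96.5] cast [688.3  92.3]
208 surface+16: [673.2  98. ] cast [682.1  94.7]
side 177
z 153.0 218.0
164 surface+16: [677.9  95.7] cast [672.6 106.7]
186 surface+16: [677.4  95.3] cast [672.6 106.9]
207 surface+16: [678.8  92.8] cast [674.6 102. ]
yellow 166 [ 54. 112.] [685.  93. 110.] (array([677.49519813,  96.61759332]), np.float64(28.74190144014966))
blue 208 [ 71. 113.] [680. -74. 110.] (array([677.95289765, -74.36021287]), np.float64(28.664484110691244))
orange 28 [ 55. 131.] [642. 159. 129.] (array([641.6476941 , 158.78494895]), np.float64(4.787240459468086))
```

```bash
python3 -m pendant '[{"linear":[0,0,-25],"twist":0},{"linear":[0,0,-50],"twist":0},{"linear":[0,0,-75],"twist":0},{"linear":[0,0,-98],"twist":0},{"linear":[0,0,-116],"twist":0},{"linear":[0,0,-125],"twist":0},{"linear":[0,0,-125],"twist":0},{"linear":[0,0,-125],"twist":0},{"linear":[0,0,-125],"twist":0}]'
python3 -m pendant '[{"linear":[0,0,22],"twist":0},{"linear":[0,0,48],"twist":0},{"linear":[0,0,61],"twist":0},{"linear":[0,0,61],"twist":0},{"linear":[0,0,61],"twist":0},{"linear":[0,0,61],"twist":0},{"linear":[0,0,38],"twist":0},{"linear":[0,0,12],"twist":0},{"linear":[0,0,0],"twist":0},{"linear":[0,0,0],"twist":0},{"linear":[0,0,0],"twist":0},{"linear":[0,0,0],"twist":0}]'
python3 -m pendant '[{"linear":[0,0,30],"twist":0},{"linear":[0,0,60],"twist":0},{"linear":[0,0,95],"twist":0},{"linear":[0,0,120],"twist":0},{"linear":[0,0,125],"twist":0},{"linear":[-10,-20,125],"twist":0},{"linear":[-30,-55,125],"twist":0},{"linear":[-52,-98,125],"twist":0},{"linear":[-75,-140,125],"twist":0},{"linear":[-98,-182,125],"twist":0},{"linear":[-120,-224,125],"twist":0},{"linear":[-143,-266,125],"twist":0},{"linear":[-165,-308,125],"twist":0},{"linear":[-188,-348,125],"twist":0},{"linear":[-200,-374,125],"twist":0},{"linear":[-205,-384,125],"twist":0},{"linear":[-205,-385,125],"twist":0},{"linear":[-205,-385,125],"twist":0},{"linear":[-205,-385,125],"twist":0}]'
python3 br.py
```

```text
time: 33.98
tool_pos: [677.4, 97.8, 157.7]
tcp_rot: [-3.14, -0.0, -1.605]
contact_force: [1.2, -0.1, -0.8]
grip_width: 17.9
time: 35.48
tool_pos: [677.5, 97.9, 158.0]
tcp_rot: [-3.14, 0.0, -1.605]
contact_force: [-0.2, -0.9, -0.4]
grip_width: 18.0
time: 37.85
tool_pos: [472.4, -286.2, 281.7]
tcp_rot: [-3.142, 0.0, -1.604]
contact_force: [-0.3, -0.8, -0.8]
grip_width: 17.8
[ 472.4 -286.2  281.7]
scene 347
z 150.0 221.0
162 surface+16: [ 472.  -286.5] cast [ 484.3 -283.1]
185 surface+16: [ 471.4 -286.4] cast [ 484.9 -283.2]
209 surface+16: [ 469.8 -286.7] cast [ 478.6 -284.8]
side 120
z 153.0 218.0
164 surface+16: [ 473.  -288.2] cast [ 471.2 -275.6]
185 surface+16: [ 473.1 -288.1] cast [ 471.2 -274.9]
207 surface+16: [ 472.8 -289.3] cast [ 471.4 -279.4]
```

Run:
```python
from h import *
for n in("scene","side"):
    c=bot.capture(n);W,H=cloud(c)
    p=W[(np.hypot(W[...,0]-471,W[...,1]+289)<45)&(W[...,2]>50)&(W[...,2]<60)]
    print(n,len(p),circ(p[:,:2]),cv2.minEnclosingCircle(p[:,:2].astype(np.float32)))
```

```text
scene 143 (array([ 472.2406173 , -290.55941093]), np.float64(26.77989492482458)) ((470.3778991699219, -290.1324768066406), 30.62540054321289)
side 42 (array([ 471.12233944, -290.49566521]), np.float64(27.480977020267883)) ((470.8897399902344, -290.6876525878906), 30.75385284423828)
```

```bash
python3 -m pendant '[{"linear":[-0.5,-3.5,-25],"twist":0},{"linear":[-0.5,-3.5,-55],"twist":0},{"linear":[-0.5,-3.5,-85],"twist":0},{"linear":[-0.5,-3.5,-110],"twist":0},{"linear":[-0.5,-3.5,-128],"twist":0},{"linear":[-0.5,-3.5,-137],"twist":0},{"linear":[-0.5,-3.5,-139],"twist":0},{"linear":[-0.5,-3.5,-139],"twist":0},{"linear":[-0.5,-3.5,-139],"twist":0}]'
```

```text
time: 39.17
tool_pos: [471.8, -290.9, 143.5]
tcp_rot: [-3.14, -0.001, -1.605]
contact_force: [-1.2, 0.2, -1.4]
grip_width: 18.3
```

```bash
python3 -m pendant '[{"linear":[0,0,0],"twist":0},{"linear":[0,0,0],"twist":0},{"linear":[0,0,0],"twist":0},{"linear":[0,0,0],"twist":0},{"linear":[0,0,0],"twist":0},{"linear":[0,0,0],"twist":0},{"linear":[0,0,30],"twist":0},{"linear":[0,0,80],"twist":0},{"linear":[0,0,130],"twist":0},{"linear":[-40,40,150],"twist":0},{"linear":[-80,80,150],"twist":0},{"linear":[-80,80,150],"twist":0},{"linear":[-80,80,150],"twist":0},{"linear":[-80,80,150],"twist":0},{"linear":[-80,80,150],"twist":0}]' 0
python3 - <<'E'
from h import *
c=bot.capture("scene"); W,H=cloud(c)
for k,ctr in(("yellow",(678,97)),("blue",(678,-75)),("orange",(640,160)),("orange",(472,-290)),("blue",(472,-290))):
    w=W[mask(H,k)];w=w[np.hypot(*(w[:,:2]-ctr).T)<50]
    w=w[w[:,2]<220]
    if len(w)<6: print(k,"none");continue
    t=w[w[:,2]>np.percentile(w[:,2],97)-6];print(k,len(t),np.percentile(w[:,2],[2,98]).round(),t.mean(0).round(),circ(t[:,:2]))
cv2.imwrite("pics/p6.png",c["frame"])
E
```

```text
time: 41.05
tool_pos: [392.0, -211.2, 292.4]
tcp_rot: [3.141, 0.0, -1.605]
contact_force: [0.5, 0.1, 0.3]
grip_width: 92.0
yellow 199 [ 63. 112.] [678.  96. 110.] (array([677.26463305,  96.70957229]), np.float64(28.904473706548035))
blue 197 [ 72. 113.] [680. -74. 110.] (array([677.99390285, -74.47190474]), np.float64(28.685779531437007))
orange 27 [ 55. 132.] [642. 159. 130.] (array([641.77071117, 159.09347046]), np.float64(4.842557358594343))
orange 19 [107. 120.] [ 475. -332.  117.] (array([ 474.68930781, -332.61726982]), np.float64(5.197812370221895))
blue none
```

View pics/p6.png

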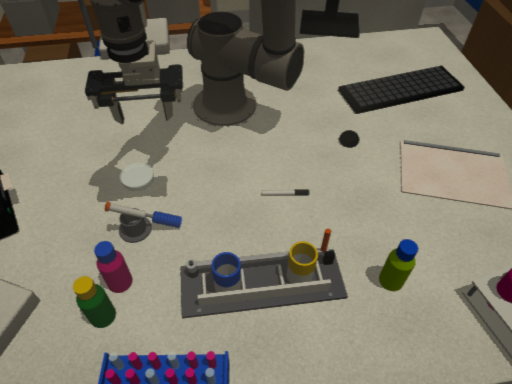

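The beakers and the bar are fine. The brush, however, tipped as I let go and now lies across the stand: cap at (109,206), head end at (180,220). I'll measure it and recover it.

Run:
```python
from h import *
for n in("scene","side"):
    c=bot.capture(n);W,H=cloud(c)
    near=(np.hypot(W[...,0]-485,W[...,1]+270)<130)&(W[...,2]<200)&(W[...,2]>2)
    for k in("orange","blue"):
        m=mask(H,k,90,40)&near
        w=W[m]
        print(n,k,len(w),np.median(w,0).round() if len(w) else 0)
        if k=="blue" and len(w)>10:
            q=w[:,1]; 
            for a,b in((2,25),(25,50),(50,75),(75,98)):
                lo,hi=np.percentile(q,[a,b]);s=w[(q>=lo)&(q<=hi)];print("   ",np.median(s,0).round(), "ztop",np.percentile(s[:,2],95).round())
            print(np.percentile(w,[2,98],axis=0).round())
    wh=(H[...,1]<60)&(H[...,2]>100)&near&(W[...,2]>58)
    w=W[wh];print("white",len(w),np.percentile(w,[5,50,95],axis=0).round())
    f=c["frame"]
    v,u=np.nonzero(near);y0,x0=max(int(np.median(v))-45,0),int(np.median(u))-60
    cv2.imwrite(f"/tmp/r_{n}.png",cv2.resize(f[y0:y0+90,x0:x0+120],(640,480),interpolation=cv2.INTER_CUBIC)[:,:])
a,b=cv2.imread("/tmp/r_scene.png"),cv2.imread("/tmp/r_side.png");cv2.imwrite("pics/r.png",cv2.resize(np.hstack([a,b]),(800,300)))
```

```text
scene orange 41 [ 478. -333.  115.]
scene blue 303 [ 485. -205.   43.]
    [ 484. -228.   55.] ztop 61.0
    [ 485. -213.   48.] ztop 57.0
    [ 485. -197.   40.] ztop 48.0
    [ 485. -181.   31.] ztop 38.0
[[ 469. -237.   20.]
 [ 493. -172.   62.]]
white 230 [[ 469. -324.   66.]
 [ 477. -290.   90.]
 [ 483. -256.  109.]]
side orange 8 [ 472. -330.  114.]
side blue 130 [ 475. -203.   41.]
    [ 477. -227.   54.] ztop 141.0
    [ 472. -212.   47.] ztop 52.0
    [ 474. -194.   38.] ztop 46.0
    [ 475. -180.   29.] ztop 37.0
[[ 463. -317.   21.]
 [ 605. -171.  145.]]
white 117 [[ 466. -329.   62.]
 [ 473. -292.   85.]
 [ 505. -254.  108.]]
```

View pics/r.png

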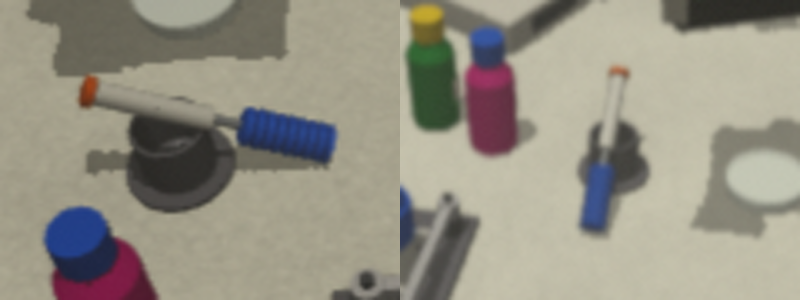

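The brush leans at about 28°, cap end near (472,-337,111), head end on the bench near (478,-170,19). I'll take the handle across its axis near the cap.

```bash
python3 -m pendant '[{"linear":[30,-35,0],"twist":10},{"linear":[60,-70,0],"twist":20},{"linear":[82,-95,0],"twist":30},{"linear":[82,-95,0],"twist":40},{"linear":[82,-95,0],"twist":50},{"linear":[82,-95,0],"twist":60},{"linear":[82,-95,0],"twist":70},{"linear":[82,-95,-30],"twist":80},{"linear":[82,-95,-70],"twist":90},{"linear":[82,-95,-110],"twist":90},{"linear":[82,-95,-150],"twist":90},{"linear":[82,-95,-190],"twist":90},{"linear":[82,-95,-210],"twist":90},{"linear":[82,-95,-217],"twist":90},{"linear":[82,-95,-217],"twist":90},{"linear":[82,-95,-217],"twist":90}]' 0
python3 -m pendant '[{"linear":[0,0,0],"twist":0},{"linear":[0,0,0],"twist":0},{"linear":[0,0,0],"twist":0},{"linear":[0,0,0],"twist":0},{"linear":[0,0,0],"twist":0},{"linear":[0,0,0],"twist":0},{"linear":[0,0,0],"twist":0},{"linear":[0,0,0],"twist":0},{"linear":[0,0,0],"twist":0},{"linear":[0,0,0],"twist":0},{"linear":[0,0,0],"twist":0},{"linear":[0,0,20],"twist":0},{"linear":[0,0,50],"twist":0},{"linear":[0,0,100],"twist":0},{"linear":[0,0,150],"twist":0},{"linear":[0,0,170],"twist":0},{"linear":[0,0,170],"twist":0},{"linear":[0,0,170],"twist":0}]' 255
cat > ax.py <<'E'
from h import *
t=bot.get_obs()["tool_pos"];print(t.round(1))
F=[]
for n in("scene","side"):
    c=bot.capture(n);W,H=cloud(c);F.append(c["frame"])
    m=mask(H,"blue",90,40)&(np.hypot(W[...,0]-t[0],W[...,1]-t[1])<190)&(W[...,2]<t[2]+30)&(np.hypot(W[...,0]-623,W[...,1]+323)>60)&(W[...,0]<640)
    N,L,S,C=cv2.connectedComponentsWithStats(m.astype(np.uint8))
    if N<2: print(n,"no head");continue
    i=1+S[1:,4].argmax();w=W[L==i]
    mu=w.mean(0);d=np.linalg.svd(w-mu,full_matrices=False)[2][0];d*=np.sign(d[2])
    s=(w-mu)@d;print(n,len(w),"ctr",mu.round(),"dir",d.round(2),"ends",(mu+d*np.percentile(s,2)).round(),(mu+d*np.percentile(s,98)).round(),"tilt",np.degrees(np.arccos(d[2])).round())
E
python3 ax.py
```

```text
time: 43.2
tool_pos: [474.0, -306.1, 76.8]
tcp_rot: [3.14, -0.002, -0.034]
contact_force: [0.2, 0.1, 0.7]
grip_width: 91.7
time: 45.45
tool_pos: [472.9, -305.2, 244.3]
tcp_rot: [-3.14, 0.002, -0.034]
contact_force: [0.3, -0.2, -1.8]
grip_width: 17.3
[ 472.9 -305.2  244.3]
scene 387 ctr [ 483. -204.  209.] dir [-0.05 -0.86  0.5 ] ends [ 485. -174.  192.] [ 482. -233.  226.] tilt 60.0
side 135 ctr [ 474. -198.  207.] dir [-0.03 -0.85  0.52] ends [ 475. -170.  190.] [ 473. -226.  224.] tilt 58.0
```

The brush is held but tilted 60°. I'll turn it upright in the pads by pushing the head's end against the cup's outside while the tool follows an arc. First I check that the area is clear.

Run:
```python
from h import *
for n in("scene","side"):
    c=dict(np.load(f"/tmp/{n}0.npz"));W,H=cloud(c)
    for cx,cy in((471,-474),(471,-400)):
        d=np.hypot(W[...,0]-cx,W[...,1]-cy);p=W[(W[...,2]>8)&(d<150)&(W[...,2]<400)]
        q=p[(np.hypot(p[:,0]-472,p[:,1]+289)>50)]
        print(n,(cx,cy),"seen",(d<150).sum(),len(q));
        if len(q):print(np.percentile(q,[1,50,99],axis=0).round())
```

```text
scene (471, -474) seen 8968 491
[[ 391. -621.    9.]
 [ 436. -594.   50.]
 [ 450. -586.   98.]]
scene (471, -400) seen 7963 3
[[ 601. -334.  148.]
 [ 602. -333.  149.]
 [ 605. -328.  149.]]
side (471, -474) seen 2335 267
[[ 389. -620.   11.]
 [ 420. -595.   60.]
 [ 450. -583.  122.]]
side (471, -400) seen 2629 38
[[ 592. -338.   11.]
 [ 593. -321.   69.]
 [ 604. -313.  134.]]
```

```bash
python3 -m pendant '[{"linear":[-1,-15,0],"twist":0},{"linear":[-1,-45,0],"twist":0},{"linear":[-2,-85,0],"twist":0},{"linear":[-2,-125,0],"twist":0},{"linear":[-2,-155,0],"twist":0},{"linear":[-2,-170,0],"twist":0},{"linear":[-2,-172,-20],"twist":0},{"linear":[-2,-172,-60],"twist":0},{"linear":[-2,-172,-100],"twist":0},{"linear":[-2,-172,-130],"twist":0},{"linear":[-2,-172,-145],"twist":0},{"linear":[-2,-172,-150],"twist":0},{"linear":[-2,-172,-150],"twist":0},{"linear":[-2,-172,-150],"twist":0}]'
python3 ax.py
```

```text
time: 47.3
tool_pos: [471.9, -478.3, 97.2]
tcp_rot: [3.14, -0.002, -0.034]
contact_force: [0.4, -0.9, -1.6]
grip_width: 17.3
[ 471.9 -478.3   97.2]
scene 337 ctr [ 481. -376.   62.] dir [-0.04 -0.87  0.5 ] ends [ 483. -347.   45.] [ 480. -405.   79.] tilt 60.0
side 97 ctr [ 473. -372.   60.] dir [-0.02 -0.88  0.47] ends [ 474. -343.   44.] [ 472. -400.   75.] tilt 62.0
```

```bash
python3 -m pendant '[{"linear":[0,6,-9],"twist":0},{"linear":[0,13,-9],"twist":0},{"linear":[0,18,-2],"twist":0},{"linear":[0,23,5],"twist":0},{"linear":[0,28,13],"twist":0},{"linear":[0,34,20],"twist":0},{"linear":[0,40,27],"twist":0},{"linear":[0,47,33],"twist":0},{"linear":[0,54,39],"twist":0},{"linear":[0,61,44],"twist":0},{"linear":[0,68,49],"twist":0},{"linear":[0,68,49],"twist":0}]'
python3 ax.py
```

```text
time: 48.9
tool_pos: [472.2, -411.0, 147.2]
tcp_rot: [3.137, -0.003, -0.034]
contact_force: [-0.5, -6.0, 3.6]
grip_width: 17.3
[ 472.2 -411.   147.2]
scene 346 ctr [ 481. -348.   75.] dir [-0.07 -0.57  0.82] ends [ 484. -326.   43.] [ 479. -366.  101.] tilt 35.0
side 95 ctr [ 473. -345.   75.] dir [ 0.01 -0.59  0.8 ] ends [ 472. -328.   51.] [ 473. -364.  100.] tilt 36.0
```

```bash
python3 -m pendant '[{"linear":[0,3,-5],"twist":0},{"linear":[0,8,-6],"twist":0},{"linear":[0,15,-3],"twist":0},{"linear":[0,22,0],"twist":0},{"linear":[0,29,3],"twist":0},{"linear":[0,36,6],"twist":0},{"linear":[0,43,8],"twist":0},{"linear":[0,50,10],"twist":0},{"linear":[0,57,12],"twist":0},{"linear":[0,63,13],"twist":0},{"linear":[0,68,14],"twist":0},{"linear":[0,68,14],"twist":0}]'
python3 ax.py
```

```text
time: 50.5
tool_pos: [471.8, -341.4, 158.8]
tcp_rot: [3.141, -0.001, -0.034]
contact_force: [2.1, -3.8, -0.2]
grip_width: 16.7
[ 471.8 -341.4  158.8]
scene 299 ctr [ 481. -336.   70.] dir [-0.09 -0.13  0.99] ends [ 485. -330.   28.] [ 479. -340.  100.] tilt 9.0
side 78 ctr [ 470. -330.   76.] dir [ 0.01 -0.18  0.98] ends [ 470. -326.   51.] [ 471. -334.   97.] tilt 10.0
```

```bash
python3 -m pendant '[{"linear":[0,7,1],"twist":0},{"linear":[0,14,2],"twist":0},{"linear":[0,20,3],"twist":0},{"linear":[0,22,3],"twist":0},{"linear":[0,22,3],"twist":0}]'
python3 -m pendant '[{"linear":[0,-5,5],"twist":0},{"linear":[0,-15,25],"twist":0},{"linear":[0,-15,60],"twist":0},{"linear":[0,-15,90],"twist":0},{"linear":[0,-15,110],"twist":0},{"linear":[0,-15,110],"twist":0},{"linear":[0,-15,110],"twist":0}]'
python3 ax.py; python3 br.py
```

```text
time: 51.22
tool_pos: [471.2, -319.2, 161.5]
tcp_rot: [-3.141, 0.001, -0.034]
contact_force: [-0.3, -0.0, 0.5]
grip_width: 14.8
time: 52.1
tool_pos: [471.1, -334.5, 270.7]
tcp_rot: [-3.141, 0.001, -0.035]
contact_force: [0.5, -0.4, -0.8]
grip_width: 15.0
[ 471.1 -334.5  270.7]
scene 369 ctr [ 479. -346.  179.] dir [0.17 0.1  0.98] ends [ 472. -350.  141.] [ 484. -343.  209.] tilt 11.0
side 103 ctr [ 468. -338.  179.] dir [ 0.02 -0.08  1.  ] ends [ 468. -335.  145.] [ 469. -340.  209.] tilt 5.0
[ 471.  -334.4  270.5]
scene 363
z 139.0 210.0
151 surface+16: [ 469.3 -349.4] cast [ 481.8 -344.6]
175 surface+16: [ 469.1 -347.7] cast [ 482.  -344.1]
198 surface+16: [ 466.4 -349.3] cast [ 475.6 -346.8]
side 105
z 143.0 207.0
154 surface+16: [ 470.6 -350.7] cast [ 468.7 -338. ]
175 surface+16: [ 470.  -351.1] cast [ 468.1 -336.6]
196 surface+16: [ 469.7 -352. ] cast [ 468.9 -343.8]
```

The brush is upright again. The pads hold the handle's edge, about 15 mm off centre, so I move it gently to the cup.

```bash
python3 -m pendant '[{"linear":[0,4,0],"twist":0},{"linear":[0.5,12,0],"twist":0},{"linear":[0.5,24,0],"twist":0},{"linear":[1,37,0],"twist":0},{"linear":[1,49,0],"twist":0},{"linear":[1.5,57,0],"twist":0},{"linear":[1.5,59.5,0],"twist":0},{"linear":[1.5,59.5,-10],"twist":0},{"linear":[1.5,59.5,-30],"twist":0},{"linear":[1.5,59.5,-50],"twist":0},{"linear":[1.5,59.5,-62],"twist":0},{"linear":[1.5,59.5,-66],"twist":0},{"linear":[1.5,59.5,-66],"twist":0}]'
python3 br.py
python3 - <<'E'
from h import *
a=bot.capture("scene")["frame"][140:260,70:220];b=bot.capture("side")["frame"][80:200,190:340]
cv2.imwrite("pics/r2.png",cv2.resize(np.hstack([a,b]),(800,320),interpolation=cv2.INTER_CUBIC))
E
```

```text
time: 53.92
tool_pos: [473.0, -275.4, 205.9]
tcp_rot: [3.141, -0.0, -0.035]
contact_force: [0.2, -0.1, -0.7]
grip_width: 14.9
[ 473.  -275.4  205.9]
scene 314
z 73.0 146.0
85 surface+16: [ 470.9 -288.9] cast [ 483.6 -286.5]
109 surface+16: [ 470.6 -289.2] cast [ 484.1 -286.5]
134 surface+16: [ 468.3 -290.9] cast [ 477.5 -288.6]
side 109
z 73.0 143.0
85 surface+16: [ 473.6 -293.7] cast [ 471.1 -279.5]
108 surface+16: [ 471.8 -292.1] cast [ 469.4 -277.6]
131 surface+16: [ 472.8 -292.3] cast [ 470.7 -282. ]
```

View pics/r2.png

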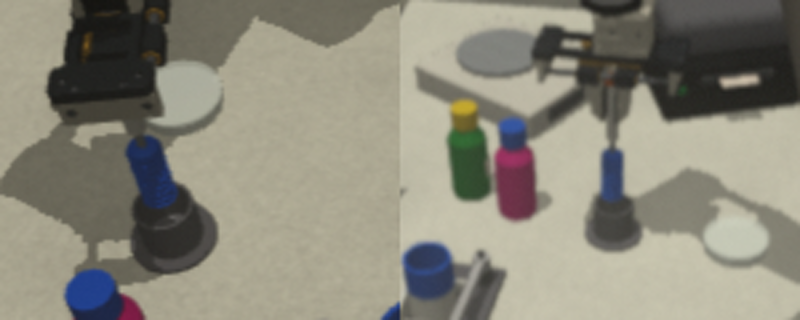

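The brush is vertical over the cup (head at (150,180) in the left half), ready to insert.

```bash
python3 -m pendant '[{"linear":[0,0,-8],"twist":0},{"linear":[0,0,-20],"twist":0},{"linear":[0,0,-32],"twist":0},{"linear":[0,0,-44],"twist":0},{"linear":[0,0,-54],"twist":0},{"linear":[0,0,-60],"twist":0},{"linear":[0,0,-60],"twist":0},{"linear":[0,0,-60],"twist":0}]'
python3 -m pendant '[{"linear":[0,0,-1],"twist":0},{"linear":[0,0,-2],"twist":0},{"linear":[0,0,-3],"twist":0},{"linear":[0,0,-3],"twist":0}]'
python3 br.py
```

```text
time: 55.12
tool_pos: [473.2, -275.3, 146.1]
tcp_rot: [3.141, -0.001, -0.034]
contact_force: [0.0, 0.3, -0.9]
grip_width: 15.0
time: 55.62
tool_pos: [472.9, -275.1, 142.7]
tcp_rot: [-3.141, 0.0, -0.034]
contact_force: [0.4, 0.4, -1.2]
grip_width: 14.9
[ 472.9 -275.1  142.7]
scene 183
z 43.0 83.0
50 surface+16: [ 470.3 -288.9] cast [ 481.6 -287. ]
63 surface+16: [ 469.6 -288.3] cast [ 481.9 -286.3]
76 surface+16: [ 465.3 -290.6] cast [ 476.9 -288.2]
side 53
z 49.0 81.0
54 surface+16: [ 469.8 -293.3] cast [ 468.7 -280.3]
65 surface+16: [ 476.6 -292.5] cast [ 473.3 -277.3]
75 surface+16: [ 470.3 -294.6] cast [ 469.8 -281.3]
```

```bash
python3 -m pendant '[{"linear":[0,0,-1],"twist":0},{"linear":[0,0,-2],"twist":0},{"linear":[0,0,-2],"twist":0},{"linear":[0,0,-2],"twist":0}]'
python3 -m pendant '[{"linear":[0,0,0],"twist":0},{"linear":[0,0,0],"twist":0},{"linear":[0,0,0],"twist":0},{"linear":[0,0,0],"twist":0},{"linear":[0,0,0],"twist":0},{"linear":[0,0,0],"twist":0},{"linear":[0,0,0],"twist":0},{"linear":[0,0,0],"twist":0},{"linear":[0,0,0],"twist":0},{"linear":[0,0,0],"twist":0},{"linear":[0,0,0],"twist":0},{"linear":[0,0,0],"twist":0},{"linear":[0,0,0],"twist":0},{"linear":[0,0,0],"twist":0}]' 0
python3 br.py
python3 - <<'E'
from h import *
a=bot.capture("scene")["frame"][140:260,70:220];b=bot.capture("wrist")["frame"][100:340,110:410]
cv2.imwrite("pics/r3.png",cv2.resize(np.hstack([cv2.resize(a,(300,240)),b]),(800,320),interpolation=cv2.INTER_CUBIC))
E
```

```text
time: 56.22
tool_pos: [473.0, -275.2, 140.7]
tcp_rot: [3.142, -0.0, -0.034]
contact_force: [-1.7, -0.3, -0.7]
grip_width: 14.7
time: 57.98
tool_pos: [473.0, -275.2, 140.8]
tcp_rot: [3.142, -0.0, -0.034]
contact_force: [-0.6, -0.3, -0.2]
grip_width: 91.4
[ 473.  -275.2  140.8]
scene 161
z 41.0 81.0
47 surface+16: [ 469.8 -290.2] cast [ 480.4 -287.9]
61 surface+16: [ 470.2 -287.9] cast [ 482.3 -285.4]
74 surface+16: [ 467.6 -291.3] cast [ 479.2 -287.8]
side 56
z 51.0 79.0
55 surface+16: [ 473.4 -291.2] cast [ 471.2 -277.3]
65 surface+16: [ 474.6 -290.2] cast [ 472.5 -277.3]
74 surface+16: [ 473.8 -295.4] cast [ 471.5 -282.4]
```

View pics/r3.png

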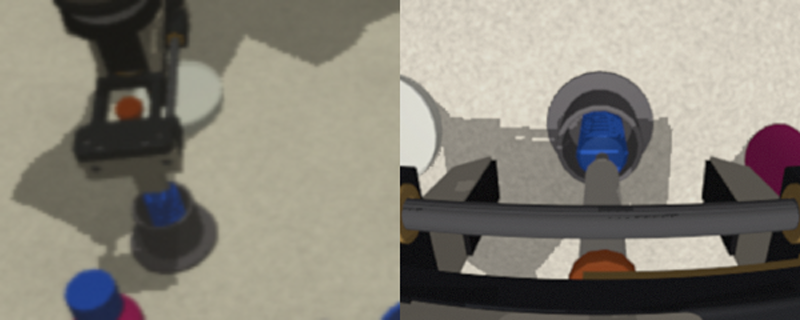

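The brush stands in the cup, midway between the open fingers, with the cap at (603,270) in the right half. I retreat straight up.

```bash
python3 -m pendant '[{"linear":[0,0,10],"twist":0},{"linear":[0,0,30],"twist":0},{"linear":[0,0,55],"twist":0},{"linear":[0,0,85],"twist":0},{"linear":[0,0,115],"twist":0},{"linear":[0,0,145],"twist":0},{"linear":[0,0,150],"twist":0},{"linear":[0,0,150],"twist":0},{"linear":[-40,40,150],"twist":0},{"linear":[-80,80,150],"twist":0},{"linear":[-90,90,150],"twist":0},{"linear":[-90,90,150],"twist":0},{"linear":[-90,90,150],"twist":0}]' 0
python3 - <<'E'
from h import *
c=bot.capture("scene"); W,H=cloud(c)
for k,ctr in(("yellow",(678,97)),("blue",(678,-75)),("orange",(640,160)),("orange",(472,-290)),("blue",(472,-290))):
    w=W[mask(H,k)];w=w[np.hypot(*(w[:,:2]-ctr).T)<50]
    w=w[w[:,2]<220]
    if len(w)<6: print(k,"none");continue
    t=w[w[:,2]>np.percentile(w[:,2],97)-6];print(k,len(t),np.percentile(w[:,2],[2,98]).round(),t.mean(0).round(),circ(t[:,:2]))
cv2.imwrite("pics/p7.png",c["frame"])
E
```

```text
time: 59.8
tool_pos: [383.8, -186.0, 290.4]
tcp_rot: [3.141, -0.0, -0.035]
contact_force: [-0.1, -0.2, -0.1]
grip_width: 91.9
yellow 203 [ 63. 113.] [679.  96. 110.] (array([677.33556865,  96.71252922]), np.float64(28.866417010285872))
blue 203 [ 71. 112.] [680. -74. 110.] (array([678.12658222, -74.36708548]), np.float64(28.650589379205567))
orange 27 [ 54. 132.] [642. 159. 130.] (array([641.57244075, 159.33119434]), np.float64(4.915602253162344))
orange 65 [192. 200.] [ 474. -289.  197.] (array([ 473.7690662 , -289.35912215]), np.float64(8.604220570498697))
blue 71 [45. 81.] [ 477. -287.   78.] (array([ 475.35636934, -288.10363285]), np.float64(10.26080900451754))
```

View pics/p7.png

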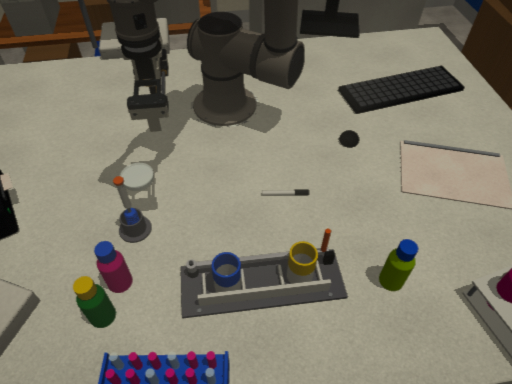

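The brush stands upright in its stand, both beakers are behind the shut bar, and everything else looks unmoved. I hand the job in.

```bash
python3 -c "
from plant import bot
print(bot.close_job())"
```

```text
the job is handed in; nothing more can be done
None
```

The job is handed in at about 60 s of robot time; `close_job` gave no verdict. Only the blue and yellow beakers were on the bench; there was no red one.

**What I did:**
- **Rack and bar:** I stood blue in bay 1 and yellow in bay 3, then pushed the bar until it met its stop at about 10 N.
- **Scrubbing:** I scrubbed blue, then yellow, each down, up and down. By my reckoning the brush end was about 6–9 mm above the inner floor at the bottom and about 66 mm above it at the top. These depths come from the tool height. I checked by picture only that the brush was inside the blue beaker.

**What went wrong:**
- **Brush:** When I first let go of the brush in its stand it tipped out and lay across the cup; I never found the cause. I picked it up and turned it upright against the outside of the cup (about 7 N). I then put it back with the pads holding only the handle's edge and retreated straight up.
- **Blue beaker:** It moved about 10 mm at around the time the bar was shut, pushed by the bar or knocked. My reading then put it 5.5 mm off the bays' centre line, which is inside the 12 mm limit. It is about 1.5 mm more than the fence should allow, so I put that down to calibration.

**Last checks:**

| Item | Measured | Expected or limit |
|---|---|---|
| Beaker rims above bench | about 112 mm, both upright | 110 mm |
| Yellow off the bays' centre line | about 1.5 mm | 12 mm |
| Bar post | (642, 159) | about (640, 160) when shut |
| Brush off the stand's axis (at the cap) | about 3 mm | 18 mm |
| Brush cap height | 197 mm | 196 mm when seated |

The gripper was open and clear. The bottles, marker, dish and mouse looked unmoved in the last picture, but I did not measure them.

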